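# Set the drilling gauge over the bracket's next face

## Robot

A 6-joint arm with a two-finger parallel gripper is mounted at the origin on the work surface. World frame = base frame: x ahead of the robot, y to its left, z up, the work surface at z = 0. Lengths are in m, angles in rad, forces in N, time in s.
With the tool pointing down it reaches from about 0.4 to 0.825 m from the base axis. Payload 7 kg.
Tool frame: the origin (TCP) lies midway between the tips of the shut fingers; the grasp point (between the pads) lies hold_point_z behind it (hold_point_z is the distance from the TCP to the grasp point, in m); z points along the fingers, y is the line along which they close (so a half turn about z gives the same grasp; the last joint's range is limited). The gripper opens to 88 mm and grips with 3 to 60 N. Pads are 19 mm wide; open, the fingers measure 130 mm over their backs; the gripper's body (78 mm by 193 mm) begins 47 mm behind the grasp point.
Start: joints at [-0.9, 0.359, 0.012, 0, -1.224, -0.288], TCP at [0.252, -0.626, 0.227] pointing down, gripper open.
Joint ranges: [-3.07, 3.07], [-1.43, 2.12], [-1.02, 1.25], [-3.03, 1.67], [-3.05, -0], [-3.03, 3.03]. Speed limits (rad/s): [2.39, 2.39, 3.01, 3.14, 3.14, 3.14].

## Interface

Orientations are given as [roll, pitch, yaw] about the fixed x, y, z axes, in that order (R = Rz(yaw) Ry(pitch) Rx(roll)).
In Python, from station import * gives the robot as it stands.
- The arm moves only by the tool apply_moves, never from a script. Its argument "steps" is a list of rows, each an object with "translation": the shift along the world's x, y, z scaled (see below), a list of three; "rotation": the turn, a rotation vector about the world's x, y, z scaled (see below), a list of three. A call has exactly 10 rows; each row is the pose to reach, as a shift and turn from the pose commanded when the call began; what a row does not reach only later rows make up. The controller multiplies each number of a shift by 250 mm and each number of a turn by 30 degrees. A row lasts 1/12 s, in which the tool goes at most 41.7 mm and 7.16 degrees, less where a joint would pass 70% of its speed; a pose out of reach is approached as far as the arm can. A call with a number of a shift or a turn outside -1 to 1 is refused whole. A call with a gripper value outside its range is refused whole. "jaw" is the closure, from -1 (fully open) to 1 (shut), so that 0 is half open, set as the call begins (left out, the last holds). The fingers move at their own pace and stop on an object; "newtons" is the grip in N (left out, the last holds). Time passes only in rows, so rows that repeat a pose let the fingers close, or fill a call up. It gives the time, the measured TCP pose, the force, the opening and the grip force at its end, in the units of the state.
- get_state(): the state, without advancing time (a new reading comes with each control period).
- grab_frame(name): name is "scene" or "top"; returns the picture (420x560x3 uint8, blue, green, red); there is no depth.
- camera_model(name): a dict with "fx", "fy", "cx", "cy" (pixels), "xyz" and "rotation" of the camera in the world. Camera axes: x right, y down, z forward; pixel columns grow to the right and rows downward; lengths in m; the calibration is good to about 2 mm. A picture is of the moment at which its call begins. camera_model takes no time and is no camera call.
- job_done(): hands the job in; it is judged then, once.
The state is a dict: "t": time; "q": joint angles; "qd": joint speeds; "joint_efforts": joint torques, N m; "eef_pos": TCP position; "ee_rot": TCP orientation; "force": force on the tool from outside, world axes, zero at the start; "moment": the same for the moment, N m; "width": finger opening in m; "gripper_force": force on a finger pad.
Only numpy, scipy, OpenCV 4.12 (cv2) and the standard library are available. Lean on these libraries where they do the work, as an engineer would, in place of code of your own. Each camera call takes 0.05 s, during which the arm holds its last target. There are 200 camera calls.

## Task

Give the bent bracket about a quarter turn so that the back of its upright leg sits flat against the middle of the stop bar, with its foot flat on the bench, and let go of it. Then squeeze the grey lock button in the side of the gauge arm's black handle and, keeping it squeezed, pull the spring-loaded arm out until its pointer lines up with the brass rider on the scale. Finish while still holding it squeezed and still at that mark; leave the bin, screwdriver and pipe joint alone.

Things in the scene. Friction and masses are not known exactly. Their poses are not given: they have to be found in the camera images.
- gauge: Fixed drilling gauge. Origin on the bench (z=0) under the mouth of its square tube; x = way the arm pulls out, z up, +y = button side, towards the robot. In mm: dark base plate x -207..8, y -50..50; tube x -200..-20, y -16..16, z 60..92; dark catch x 0..8, y 17..40, to z 101; steel stop bar x 290..306, y -55..55, 20 high. Open bench x 190..290, y -60..90.
- bar_face (a point): Point at the middle of the stop bar's working face (gauge x=290, y=0), 10 mm above the bench; axes as the gauge's. The bracket lies on the -x side of it.
- extension (a joint): Arm's extension, m: 0 = home (start), 0.15 = stop. A spring pulls it home: 4 N at 0, 6 N at 0.13, plus 1 N friction. Locked until the button is squeezed (6 mm of play); let go, it runs back to 0.024, where its hook meets the catch: squeeze again. It carries the handle, a nose (y -6..6, z 73..85 mm) with a drill bush (gauge x 157 mm + extension, z 68..90, above the bracket), and the pointer.
- gauge_arm: The sliding telescoping arm itself with handle, nose and pointer; its origin is the gauge's origin shifted along the gauge's x by the extension; axes as the gauge's.
- handle (a point): Black handle block on the arm, 42 x 30 x 50 mm: spans x -21..21, y -16..14, z -25..25 about this point; at home it is at gauge (45, 0, 90). Axes as the gauge's. Free above and on both sides; pinch it across y from above, one finger on the button. Fingertips 10 to 15 mm below this point clear all else. Gripped width 30 mm with the button squeezed.
- lock_button (a joint): Travel of the spring button into the handle, m: 0 = out (locked); the arm is free from 0.004; flush with the handle's side at 0.0055, stop at 0.007. Needs 2 N to start, 5 N flush. Springs out when not squeezed.
- button_top (a point): Middle of the round grey button's outer face, 18 mm across, in the handle's +y side, standing 5.5 mm out of it; its axis is along y at point handle's x and z. It moves with the arm and with the button.
- pointer (a point): Tip of the pointer on the arm, at gauge x 95 + extension, y -68, 60 mm above the bench; moves with the arm. It is to line up along the gauge's x with rider_mark.
- rider_mark (a point): Near end of the thin brass ridge on the rider, a small brass clamp (12 x 26 mm, top 62 mm above the bench) fixed at the wanted mark on the scale rail (aluminium, gauge x 80..260, y -88..-72, 50 mm high, ticks every 10 mm). Axes as the gauge's. It cannot move. Wanted extension: 50 to 120 mm, differs each time; pointer and ridge pass 1 mm apart in y.
- bracket: Loose bent steel bracket, 0.25 to 0.5 kg. Origin under the middle of its foot; foot 90 (x) x 60 (y) x 8 mm lies on the bench; upright leg 8 mm thick, 60 wide, 60 high at the +x end (x 37..45). It starts before the stop bar, turned 1.2 to 1.9 rad counter-clockwise (from above) from its wanted yaw, which is the gauge's.
- bracket_back (a point): Middle of the outer (back) face of the bracket's upright leg, at bracket x=45, y=0, 10 mm above its underside; axes as the bracket's (+x points out of the back).
- leg_top (a point): Middle of the top edge of the bracket's leg (bracket x=41, y=0, z=60): the leg can be pinched here across its 8 mm from above.
- parts_bin: Bystander: open blue bin 100 x 130 x 60 mm, origin under its middle, on the robot's side of the tube. Leave alone.
- driver: Bystander: screwdriver with black handle, 200 mm long, lying beyond the scale rail; origin under its middle. Leave alone.
- pipe_joint: Bystander: black pipe-rack joint about 38 mm across, 50 mm high, beyond the stop bar; origin under its barrel. Leave alone.
Things that resemble listed ones, but are neither listed nor needed, are in the scene too. What is meant by the bracket is not purple or red, and is the smaller of those in its own colour.

How it is judged:
By the outcome, as a careful person would: the job done as asked, in the order asked, and still so for the second after the job is handed in, while the arm keeps its last pose, push and grip.
It also fails if it takes over 51 s, if anything falls off the work surface, if the arm or the gripper's body presses on something with over 40 N, if the wrist force passes 120 N, or if a joint passes its speed limit or range.

## Working session

There is one attempt and no reset: what is moved stays moved. The work goes in short steps, Python scripts to look and compute and a tool call to move; the robot and the scene stay as the last step left them, time stands still between calls to the robot, and variables do not carry over. Pictures are saved under pics/ and viewed, at most 10 in all, crops included, and the job is handed in when it is done.

Besides the shell and the picture viewer there is one more tool, called after ">>>" as name([rows], argument=value, ...), one row to a line, values as JSON. apply_moves: Moves the arm, as the interface text tells. Shifts and turns lie within -1 to 1; 1 stands for 250 mm of shift or 30 degrees of turn. Its arguments: {"type":"object","properties":{"steps":{"type":"array"},"jaw":{"type":"number"},"newtons":{"type":"number"}},"required":["steps"]}

```bash
ls; mkdir -p pics
python3 - <<'E'
from station import *
import cv2
for n in("scene","top"):
    cv2.imwrite(f"pics/{n}0.png",grab_frame(n)); print(n,camera_model(n))
s=get_state();print(s)
try: print(hold_point_z)
except Exception as e: print(e)
E
```

```text
pics
scene {'fx': 453.7113046278333, 'fy': 453.7113046278333, 'cx': 280.2493981327229, 'cy': 203.38350071294528, 'xyz': array([ 1.23248346, -0.35020659,  0.80995363]), 'rotation': array([-2.35203772, -0.02120483,  1.0145512 ])}
top {'fx': 536.1192397690454, 'fy': 536.1192397690454, 'cx': 277.7291592227764, 'cy': 218.91881932815986, 'xyz': array([0.39114468, 0.05351433, 1.29908747]), 'rotation': array([-2.96152444e+00,  1.39971873e-04, -1.57864883e+00])}
{'t': 0.1, 'q': array([-8.99873721e-01,  3.59304489e-01,  1.11797974e-02, -3.40770587e-04,
       -1.22409558e+00, -2.88110563e-01]), 'qd': array([ 5.92870190e-04, -1.77051019e-03,  3.32515252e-03,  4.83934753e-04,
        5.19520186e-05,  8.14966707e-04]), 'joint_efforts': array([-1.37335312e-03, -5.84163773e+01,  2.93752527e+01,  7.01563731e+00,
        1.01643489e-02, -5.65713526e-05]), 'eef_pos': array([ 0.25196832, -0.62574724,  0.22573029]), 'ee_rot': array([ 3.14013636e+00, -9.74809625e-05, -2.75889656e+00]), 'force': array([ 0.4129136 , -0.89614086,  0.02919262]), 'moment': array([-0.02550005,  0.03651784, -0.00207542]), 'gripper_force': 0.0, 'width': 0.08760800145291756}
0.0188
```

View pics/scene0.png

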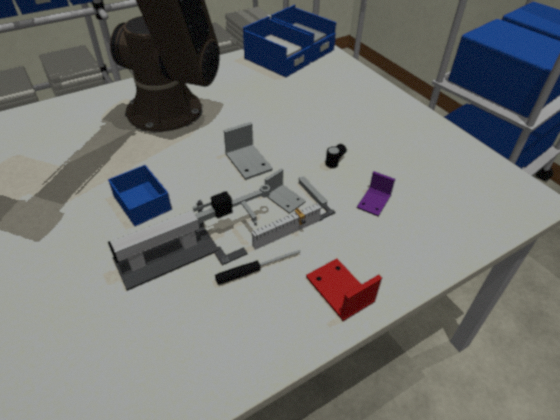

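View pics/top0.png

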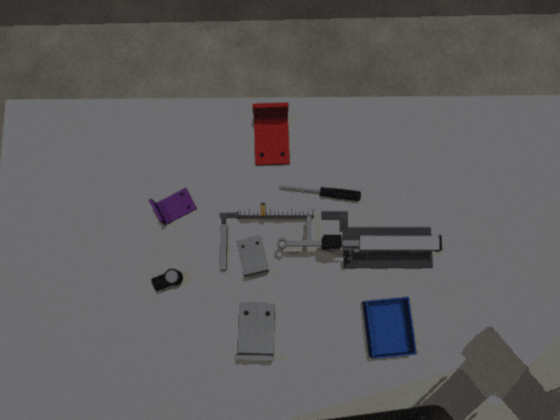

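```bash
cat > h.py <<'E'
from station import *
import numpy as np, cv2
from scipy.spatial.transform import Rotation as Rn
def cam(n):
    m=camera_model(n); return m,Rn.from_euler('xyz',m['rotation']).as_matrix()
def w2p(n,P):
    m,R=cam(n); c=(np.atleast_2d(P)-m['xyz'])@R
    return np.c_[m['fx']*c[:,0]/c[:,2]+m['cx'],m['fy']*c[:,1]/c[:,2]+m['cy']]
def p2w(n,uv,z):
    m,R=cam(n); uv=np.atleast_2d(uv); d=np.c_[(uv[:,0]-m['cx'])/m['fx'],(uv[:,1]-m['cy'])/m['fy'],np.ones(len(uv))]@R.T
    return m['xyz']+d*((np.reshape(z,(-1,1))-m['xyz'][2])/d[:,2:])
E
python3 - <<'E'
import cv2
a=cv2.imread('pics/top0.png')[195:295,215:445]; 
cv2.imwrite('pics/top0c.png',cv2.convertScaleAbs(cv2.resize(a,None,fx=3.4,fy=3.4,interpolation=cv2.INTER_CUBIC),alpha=1.5))
b=cv2.imread('pics/scene0.png')[165:290,100:340]
cv2.imwrite('pics/scene0c.png',cv2.resize(b,None,fx=3.3,fy=3.3,interpolation=cv2.INTER_CUBIC))
E
```

```text
(no output)
```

View pics/top0c.png

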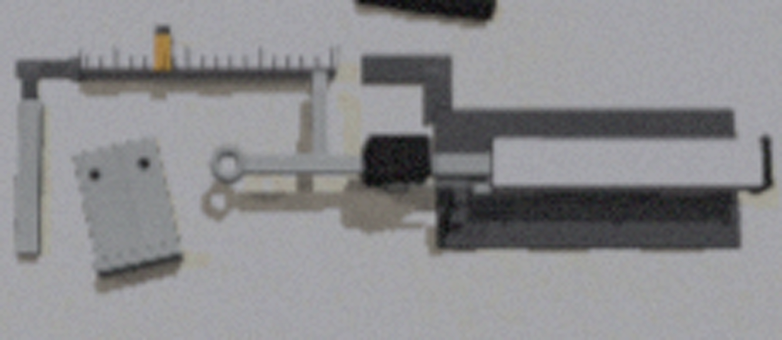

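View pics/scene0c.png

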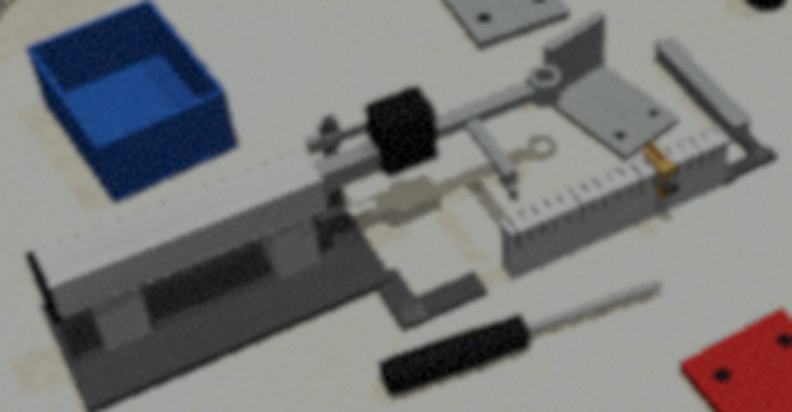

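```bash
cat > fit.py <<'E'
from h import *
from scipy.optimize import least_squares
T=lambda u,v:(215+u/3.4,195+v/3.4)
S=lambda u,v:(100+u/3.3,165+v/3.3)
def g2w(p,P):
    c,s=np.cos(p[2]),np.sin(p[2]); P=np.atleast_2d(np.array(P,float)); return np.c_[p[0]+c*P[:,0]-s*P[:,1],p[1]+s*P[:,0]+c*P[:,1],P[:,2]]
def fit(obs,p0):
    def r(p): return np.concatenate([(w2p(n,g2w(p,np.array(P)/1e3))-uv).ravel() for n,P,uv in obs])
    o=least_squares(r,p0,loss='soft_l1'); print(np.round(o.x,4)); 
    for (n,P,uv),e in zip(obs,r(o.x).reshape(-1,2)): print(n,P,np.round(e,1))
    return o.x
if __name__=='__main__':
    for n in('top','scene'): print(n,cam(n)[1].round(3).tolist())
    G=fit([('top',(-20,-16,92),T(493,137)),('top',(-20,16,92),T(491,187)),
     ('top',(290,-55,20),T(41,101)),('top',(290,55,20),T(37,251)),('top',(306,-55,20),T(20,101)),('top',(306,55,20),T(15,251)),
     ('top',(-207,50,3),T(740,247)),('top',(95,-68,60),T(320,71)),
     ('scene',(-20,16,92),S(300,150)),('scene',(-20,-16,92),S(324,182)),('scene',(-200,-16,92),S(54,312)),
     ('scene',(80,-88,50),S(508,240)),('scene',(260,-88,50),S(725,160)),('scene',(80,-88,0),S(512,275)),('scene',(95,-68,60),S(514,195))],[.55,0,1.57])
    B=fit([('top',(-45,30,8),T(75,157)),('top',(-45,-30,8),T(155,137)),('top',(45,30,60),T(100,270)),('top',(45,-30,60),T(182,256)),
     ('scene',(45,-30,60),S(545,52)),('scene',(45,30,60),S(603,14)),('scene',(-45,-30,8),S(627,157)),('scene',(-45,30,8),S(678,122))],[.5,.2,3.1])
    # rider mark
    for n,uv in(('top',T(163,70)),):
        w=p2w(n,uv,.062)[0]; c,s=np.cos(G[2]),np.sin(G[2]); d=w[:2]-G[:2]; print(w,'gauge',(c*d[0]+s*d[1])*1e3,(-s*d[0]+c*d[1])*1e3)
        w=p2w(n,T(320,71),.060)[0]; d=w[:2]-G[:2]; print(w,'ptr gauge',(c*d[0]+s*d[1])*1e3,(-s*d[0]+c*d[1])*1e3)
E
python3 fit.py
```

```text
top [[-0.008, -0.984, 0.179], [-1.0, 0.008, -0.001], [-0.0, -0.179, -0.984]]
scene [[0.528, 0.606, -0.595], [0.849, -0.359, 0.388], [0.021, -0.71, -0.704]]
[ 0.5575 -0.1146  1.5691]
top (-20, -16, 92) [-0.2 -0.8]
top (-20, 16, 92) [ 0.9 -1.6]
top (290, -55, 20) [-0.3 -0.9]
top (290, 55, 20) [0.4 0.4]
top (306, -55, 20) [-0.7 -0.9]
top (306, 55, 20) [0.2 0.5]
top (-207, 50, 3) [-0.1 -1.1]
top (95, -68, 60) [-1.  -0.9]
scene (-20, 16, 92) [ 0.  -0.9]
scene (-20, -16, 92) [-1.2 -1.5]
scene (-200, -16, 92) [-1.9 -7.7]
scene (80, -88, 50) [ 0.1 -2.5]
scene (260, -88, 50) [ 0.6 -7.5]
scene (80, -88, 0) [-0.7  1.3]
scene (95, -68, 60) [-0.3 -0.2]
[0.5357 0.1179 2.8563]
top (-45, 30, 8) [30.7  0.4]
top (-45, -30, 8) [-16.5  -0.4]
top (45, 30, 60) [12.2  1.3]
top (45, -30, 60) [-36.9  -1.7]
scene (45, -30, 60) [ 27. -14.]
scene (45, 30, 60) [-13.2   1.2]
scene (-45, -30, 8) [11.6 -7.4]
scene (-45, 30, 8) [-26.9   7.4]
[0.62456079 0.08657887 0.062     ] gauge 201.3227400223743 -66.74284741711887
[ 0.62337878 -0.02195146  0.06      ] ptr gauge 92.79059771514055 -65.74002609687508
```

```bash
sed -i "s/('top',(-45,30,8).*/('top',(-45,-30,8),T(75,157)),('top',(-45,30,8),T(155,137)),('top',(45,-30,60),T(100,270)),('top',(45,30,60),T(182,256)),/; s/('scene',(45,-30,60).*/('scene',(45,30,60),S(545,52)),('scene',(45,-30,60),S(603,14)),('scene',(-45,30,8),S(627,157)),('scene',(-45,-30,8),S(678,122))],[.5,.2,3.1])/" fit.py; python3 fit.py | tail -11
```

```text
[0.5394 0.1131 3.3654]
top (-45, -30, 8) [-0.5 -1.9]
top (-45, 30, 8) [ 0.  -1.6]
top (45, -30, 60) [-1.1 -0.7]
top (45, 30, 60) [ 0.1 -2.5]
scene (45, 30, 60) [-1.6 -2.5]
scene (45, -30, 60) [-2.  -1.7]
scene (-45, 30, 8) [-1.3 -0.9]
scene (-45, -30, 8) [-0.2 -2. ]
[0.62456079 0.08657887 0.062     ] gauge 201.3227400223743 -66.74284741711887
[ 0.62337878 -0.02195146  0.06      ] ptr gauge 92.79059771514055 -65.74002609687508
```

>>> apply_moves([
  {"translation": [0.03, 0.1, -0.01], "rotation": [0, 0, 0.09]},
  {"translation": [0.07, 0.2, -0.03], "rotation": [0, 0, 0.18]},
  {"translation": [0.1, 0.3, -0.04], "rotation": [0, 0, 0.27]},
  {"translation": [0.13, 0.4, -0.05], "rotation": [0, 0, 0.36]},
  {"translation": [0.17, 0.5, -0.06], "rotation": [0, 0, 0.45]},
  {"translation": [0.2, 0.6, -0.08], "rotation": [0, 0, 0.54]},
  {"translation": [0.23, 0.7, -0.09], "rotation": [0, 0, 0.63]},
  {"translation": [0.26, 0.8, -0.1], "rotation": [0, 0, 0.72]},
  {"translation": [0.3, 0.9, -0.12], "rotation": [0, 0, 0.81]},
  {"translation": [0.33, 0.97, -0.13], "rotation": [0, 0, 0.9]},
], jaw=0)

```text
t: 0.93
eef_pos: [0.3345, -0.3816, 0.1935]
ee_rot: [3.141, 0.0, -2.285]
force: [0.4, -0.6, 0.2]
width: 0.0436
gripper_force: 0.0
```

>>> apply_moves([
  {"translation": [0.03, 0.1, -0.01], "rotation": [0, 0, 0.09]},
  {"translation": [0.07, 0.2, -0.03], "rotation": [0, 0, 0.18]},
  {"translation": [0.1, 0.3, -0.04], "rotation": [0, 0, 0.27]},
  {"translation": [0.13, 0.4, -0.05], "rotation": [0, 0, 0.36]},
  {"translation": [0.17, 0.5, -0.06], "rotation": [0, 0, 0.45]},
  {"translation": [0.2, 0.6, -0.08], "rotation": [0, 0, 0.54]},
  {"translation": [0.23, 0.7, -0.09], "rotation": [0, 0, 0.63]},
  {"translation": [0.26, 0.8, -0.1], "rotation": [0, 0, 0.72]},
  {"translation": [0.3, 0.9, -0.12], "rotation": [0, 0, 0.81]},
  {"translation": [0.33, 0.97, -0.13], "rotation": [0, 0, 0.9]},
])

```text
t: 1.77
eef_pos: [0.4172, -0.1394, 0.1612]
ee_rot: [3.141, 0.0, -1.813]
force: [0.1, 0.2, -0.2]
width: 0.044
gripper_force: 0.0
```

>>> apply_moves([
  {"translation": [0.03, 0.1, -0.01], "rotation": [0, 0, 0.09]},
  {"translation": [0.07, 0.2, -0.03], "rotation": [0, 0, 0.18]},
  {"translation": [0.1, 0.3, -0.04], "rotation": [0, 0, 0.27]},
  {"translation": [0.13, 0.4, -0.05], "rotation": [0, 0, 0.36]},
  {"translation": [0.17, 0.5, -0.06], "rotation": [0, 0, 0.45]},
  {"translation": [0.2, 0.6, -0.08], "rotation": [0, 0, 0.54]},
  {"translation": [0.23, 0.7, -0.09], "rotation": [0, 0, 0.63]},
  {"translation": [0.26, 0.8, -0.1], "rotation": [0, 0, 0.72]},
  {"translation": [0.3, 0.9, -0.12], "rotation": [0, 0, 0.81]},
  {"translation": [0.33, 0.97, -0.13], "rotation": [0, 0, 0.9]},
])

```text
t: 2.6
eef_pos: [0.4999, 0.1032, 0.1285]
ee_rot: [3.141, -0.0, -1.342]
force: [0.5, -1.3, -0.6]
width: 0.0441
gripper_force: 0.0
```

>>> apply_moves([
  {"translation": [0, 0.01, -0.05], "rotation": [0, 0, 0]},
  {"translation": [0, 0.01, -0.1], "rotation": [0, 0, 0]},
  {"translation": [0, 0.01, -0.15], "rotation": [0, 0, 0]},
  {"translation": [0, 0.01, -0.2], "rotation": [0, 0, 0]},
  {"translation": [0, 0.01, -0.25], "rotation": [0, 0, 0]},
  {"translation": [0, 0.01, -0.3], "rotation": [0, 0, 0]},
  {"translation": [0, 0.01, -0.34], "rotation": [0, 0, 0]},
  {"translation": [0, 0.01, -0.37], "rotation": [0, 0, 0]},
  {"translation": [0, 0.01, -0.37], "rotation": [0, 0, 0]},
  {"translation": [0, 0.01, -0.37], "rotation": [0, 0, 0]},
])

```text
t: 3.43
eef_pos: [0.4995, 0.1037, 0.0364]
ee_rot: [3.141, -0.0, -1.345]
force: [0.6, -0.4, 0.2]
width: 0.0437
gripper_force: 0.0
```

Run:
```python
from h import *
a=grab_frame("scene")[150:250,200:340]; b=grab_frame("top")[215:285,215:315]
a=cv2.resize(a,(560,400),interpolation=cv2.INTER_CUBIC); 
cv2.imwrite('pics/s1.png',a)
```

```text
(no output)
```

View pics/s1.png

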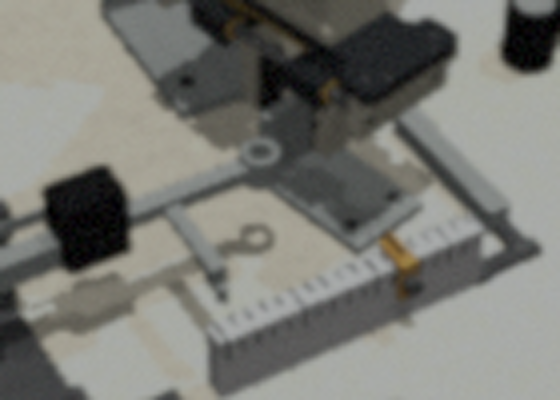

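>>> apply_moves([
  {"translation": [0, 0, 0], "rotation": [0, 0, 0]},
  {"translation": [0, 0, 0], "rotation": [0, 0, 0]},
  {"translation": [0, 0, 0], "rotation": [0, 0, 0]},
  {"translation": [0, 0, 0], "rotation": [0, 0, 0]},
  {"translation": [0, 0, 0], "rotation": [0, 0, 0]},
  {"translation": [0, 0, 0], "rotation": [0, 0, 0]},
  {"translation": [0, 0, 0], "rotation": [0, 0, 0]},
  {"translation": [0, 0, 0], "rotation": [0, 0, 0]},
  {"translation": [0, 0, 0.01], "rotation": [0, 0, 0]},
  {"translation": [0, 0, 0.02], "rotation": [0, 0, 0]},
], jaw=1, newtons=45)

```text
t: 4.37
eef_pos: [0.4992, 0.1036, 0.0413]
ee_rot: [3.141, -0.0, -1.345]
force: [0.6, 0.2, -2.6]
width: 0.0076
gripper_force: 45.0
```

>>> apply_moves([
  {"translation": [0, 0.01, 0], "rotation": [0, 0, -0.08]},
  {"translation": [0, 0.02, 0], "rotation": [0, 0, -0.17]},
  {"translation": [0, 0.03, 0], "rotation": [0, 0, -0.26]},
  {"translation": [0, 0.04, 0], "rotation": [0, 0, -0.34]},
  {"translation": [0, 0.05, 0], "rotation": [0, 0, -0.43]},
  {"translation": [0, 0.06, 0], "rotation": [0, 0, -0.52]},
  {"translation": [0, 0.07, 0], "rotation": [0, 0, -0.6]},
  {"translation": [0, 0.08, 0], "rotation": [0, 0, -0.69]},
  {"translation": [0, 0.09, 0], "rotation": [0, 0, -0.78]},
  {"translation": [0, 0.1, 0], "rotation": [0, 0, -0.86]},
])

```text
t: 5.2
eef_pos: [0.4994, 0.1289, 0.0415]
ee_rot: [3.141, -0.0, -1.798]
force: [-0.1, 1.2, -3.2]
width: 0.0073
gripper_force: 45.0
```

>>> apply_moves([
  {"translation": [0, 0.01, 0], "rotation": [0, 0, -0.08]},
  {"translation": [0, 0.02, 0], "rotation": [0, 0, -0.17]},
  {"translation": [0, 0.03, 0], "rotation": [0, 0, -0.26]},
  {"translation": [0, 0.04, 0], "rotation": [0, 0, -0.34]},
  {"translation": [0, 0.05, 0], "rotation": [0, 0, -0.43]},
  {"translation": [0, 0.06, 0], "rotation": [0, 0, -0.52]},
  {"translation": [0, 0.07, 0], "rotation": [0, 0, -0.6]},
  {"translation": [0, 0.08, 0], "rotation": [0, 0, -0.69]},
  {"translation": [0, 0.09, 0], "rotation": [0, 0, -0.78]},
  {"translation": [0, 0.1, 0], "rotation": [0, 0, -0.86]},
])

```text
t: 6.03
eef_pos: [0.497, 0.1507, 0.0409]
ee_rot: [3.141, -0.008, -2.249]
force: [-2.1, -16.0, 5.0]
width: 0.0078
gripper_force: 45.0
```

>>> apply_moves([
  {"translation": [0.01, 0, 0], "rotation": [0, 0, -0.08]},
  {"translation": [0.02, 0, 0], "rotation": [0, 0, -0.17]},
  {"translation": [0.03, 0, 0], "rotation": [0, 0, -0.26]},
  {"translation": [0.04, 0, 0], "rotation": [0, 0, -0.34]},
  {"translation": [0.05, 0, 0], "rotation": [0, 0, -0.43]},
  {"translation": [0.06, 0, 0], "rotation": [0, 0, -0.52]},
  {"translation": [0.07, 0, 0], "rotation": [0, 0, -0.6]},
  {"translation": [0.08, 0, 0], "rotation": [0, 0, -0.69]},
  {"translation": [0.09, 0, 0], "rotation": [0, 0, -0.78]},
  {"translation": [0.1, 0, 0], "rotation": [0, 0, -0.86]},
])

```text
t: 6.87
eef_pos: [0.5246, 0.1538, 0.0415]
ee_rot: [3.142, -0.0, -2.699]
force: [-0.0, 0.3, -2.9]
width: 0.0078
gripper_force: 45.0
```

>>> apply_moves([
  {"translation": [0.01, 0, 0], "rotation": [0, 0, -0.08]},
  {"translation": [0.03, 0, 0], "rotation": [0, 0, -0.17]},
  {"translation": [0.05, 0, 0], "rotation": [0, 0, -0.26]},
  {"translation": [0.06, 0, 0], "rotation": [0, 0, -0.34]},
  {"translation": [0.08, 0, 0], "rotation": [0, 0, -0.43]},
  {"translation": [0.1, 0, 0], "rotation": [0, 0, -0.52]},
  {"translation": [0.11, 0, 0], "rotation": [0, 0, -0.62]},
  {"translation": [0.12, 0, 0], "rotation": [0, 0, -0.72]},
  {"translation": [0.13, 0, 0], "rotation": [0, 0, -0.82]},
  {"translation": [0.13, 0, 0], "rotation": [0, 0, -0.86]},
])

```text
t: 7.7
eef_pos: [0.5574, 0.1539, 0.0414]
ee_rot: [-3.142, -0.0, 3.134]
force: [0.7, -0.3, -2.6]
width: 0.0075
gripper_force: 45.0
```

Run:
```python
from h import *
a=cv2.resize(grab_frame("scene")[150:250,230:370],(700,500),interpolation=cv2.INTER_CUBIC)
b=cv2.resize(grab_frame("top")[195:285,200:330],(700,485),interpolation=cv2.INTER_CUBIC)
cv2.imwrite('pics/s2.png',cv2.resize(np.vstack([a,b]),(420,590),interpolation=cv2.INTER_AREA))
s=get_state();print(s['eef_pos'],s['ee_rot'],s['force'],s['q'])
```

```text
[0.5569147  0.15378654 0.04138136] [-3.14149819e+00 -4.06540043e-04  3.13703331e+00] [ 0.14019896  0.86714204 -2.39402983] [ 6.07711809e-01  3.85997925e-01 -4.26835483e-01 -2.27342062e-04
 -7.58349911e-01 -2.18290239e+00]
```

View pics/s2.png

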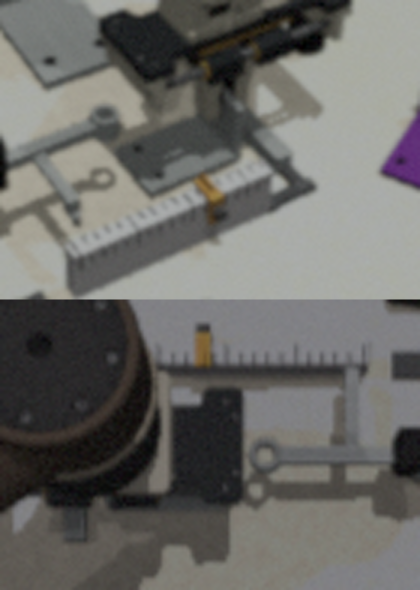

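>>> apply_moves([
  {"translation": [0, 0, -0.01], "rotation": [0, 0, 0]},
  {"translation": [0, 0, -0.02], "rotation": [0, 0, 0]},
  {"translation": [0, 0.01, -0.02], "rotation": [0, 0, 0.01]},
  {"translation": [0, 0.02, -0.02], "rotation": [0, 0, 0.01]},
  {"translation": [0, 0.03, -0.02], "rotation": [0, 0, 0.01]},
  {"translation": [0, 0.04, -0.02], "rotation": [0, 0, 0.01]},
  {"translation": [0, 0.05, -0.02], "rotation": [0, 0, 0.01]},
  {"translation": [0, 0.06, -0.02], "rotation": [0, 0, 0.01]},
  {"translation": [0, 0.065, -0.02], "rotation": [0, 0, 0.01]},
  {"translation": [0, 0.07, -0.02], "rotation": [0, 0, 0.01]},
])

```text
t: 8.63
eef_pos: [0.5571, 0.1712, 0.0366]
ee_rot: [-3.141, -0.0, -3.141]
force: [2.8, -8.4, 1.5]
width: 0.0077
gripper_force: 45.0
```

>>> apply_moves([
  {"translation": [0, 0.002, 0], "rotation": [0, 0, 0]},
  {"translation": [0, 0.004, 0], "rotation": [0, 0, 0]},
  {"translation": [0, 0.006, 0], "rotation": [0, 0, 0]},
  {"translation": [0, 0.008, 0], "rotation": [0, 0, 0]},
  {"translation": [0, 0.008, 0], "rotation": [0, 0, 0]},
  {"translation": [0, 0.008, 0], "rotation": [0, 0, 0]},
  {"translation": [0, 0.008, 0], "rotation": [0, 0, 0]},
  {"translation": [0, 0.008, 0], "rotation": [0, 0, 0]},
  {"translation": [0, 0.008, 0], "rotation": [0, 0, 0]},
  {"translation": [0, 0.008, 0], "rotation": [0, 0, 0]},
], newtons=10)

```text
t: 9.47
eef_pos: [0.557, 0.1717, 0.0367]
ee_rot: [-3.139, -0.001, -3.141]
force: [2.1, -10.1, 3.8]
width: 0.0081
gripper_force: 10.0
```

>>> apply_moves([
  {"translation": [0, 0, 0], "rotation": [0, 0, 0]},
  {"translation": [0, 0, 0], "rotation": [0, 0, 0]},
  {"translation": [0, 0, 0], "rotation": [0, 0, 0]},
  {"translation": [0, 0, 0], "rotation": [0, 0, 0]},
  {"translation": [0, 0, 0], "rotation": [0, 0, 0]},
  {"translation": [0, 0, 0.07], "rotation": [0, 0, 0]},
  {"translation": [0, 0, 0.17], "rotation": [0, 0, 0]},
  {"translation": [0, 0, 0.27], "rotation": [0, 0, 0]},
  {"translation": [0, 0, 0.37], "rotation": [0, 0, 0]},
  {"translation": [0, 0, 0.48], "rotation": [0, 0, 0]},
], jaw=-0.2)

```text
t: 10.3
eef_pos: [0.5566, 0.1735, 0.1573]
ee_rot: [-3.141, -0.001, -3.141]
force: [1.2, -0.2, -0.6]
width: 0.0525
gripper_force: 0.0
```

>>> apply_moves([
  {"translation": [0, -0.09, 0.01], "rotation": [0, 0, 0.1]},
  {"translation": [0, -0.19, 0.02], "rotation": [0, 0, 0.2]},
  {"translation": [0, -0.29, 0.03], "rotation": [0, 0, 0.3]},
  {"translation": [0, -0.39, 0.04], "rotation": [0, 0, 0.4]},
  {"translation": [0, -0.49, 0.04], "rotation": [0, 0, 0.5]},
  {"translation": [0, -0.59, 0.04], "rotation": [0, 0, 0.6]},
  {"translation": [0, -0.69, 0.04], "rotation": [0, 0, 0.7]},
  {"translation": [0, -0.79, 0.04], "rotation": [0, 0, 0.8]},
  {"translation": [0, -0.89, 0.04], "rotation": [0, 0, 0.9]},
  {"translation": [0, -0.97, 0.04], "rotation": [0, 0, 1.0]},
])

```text
t: 11.13
eef_pos: [0.557, -0.0704, 0.1667]
ee_rot: [3.142, 0.0, -2.615]
force: [0.9, 0.8, 0.0]
width: 0.0524
gripper_force: 0.0
```

>>> apply_moves([
  {"translation": [0, 0, 0], "rotation": [0, 0, 0.15]},
  {"translation": [0, 0, 0], "rotation": [0, 0, 0.3]},
  {"translation": [0, 0, 0], "rotation": [0, 0, 0.4]},
  {"translation": [0, 0, 0], "rotation": [0, 0, 0.5]},
  {"translation": [0, 0, 0], "rotation": [0, 0, 0.6]},
  {"translation": [0, 0, 0], "rotation": [0, 0, 0.7]},
  {"translation": [0, 0, 0], "rotation": [0, 0, 0.8]},
  {"translation": [0, 0, 0], "rotation": [0, 0, 0.9]},
  {"translation": [0, 0, 0], "rotation": [0, 0, 1.0]},
  {"translation": [0, 0, 0], "rotation": [0, 0, 1.0]},
])

```text
t: 11.97
eef_pos: [0.5572, -0.0689, 0.1666]
ee_rot: [-3.142, 0.0, -2.091]
force: [-0.5, 0.0, 0.0]
width: 0.0522
gripper_force: 0.0
```

>>> apply_moves([
  {"translation": [0, 0, 0], "rotation": [0, 0, 0.15]},
  {"translation": [0, 0, 0], "rotation": [0, 0, 0.3]},
  {"translation": [0, 0, 0], "rotation": [0, 0, 0.4]},
  {"translation": [0, 0, 0], "rotation": [0, 0, 0.5]},
  {"translation": [0, 0, 0], "rotation": [0, 0, 0.6]},
  {"translation": [0, 0, 0], "rotation": [0, 0, 0.7]},
  {"translation": [0, 0, 0], "rotation": [0, 0, 0.8]},
  {"translation": [0, 0, 0], "rotation": [0, 0, 0.9]},
  {"translation": [0, 0, 0], "rotation": [0, 0, 1.0]},
  {"translation": [0, 0, 0], "rotation": [0, 0, 1.0]},
], jaw=-0.8)

```text
t: 12.8
eef_pos: [0.5571, -0.0689, 0.1666]
ee_rot: [-3.141, 0.0, -1.569]
force: [-0.4, -0.1, 0.7]
width: 0.0784
gripper_force: 0.0
```

Run:
```python
from h import *
a=cv2.resize(grab_frame("scene")[150:240,240:340],(600,540),interpolation=cv2.INTER_CUBIC)
cv2.imwrite('pics/s3.png',a)
f=grab_frame("top");cv2.imwrite('pics/t3f.png',f)
b=cv2.resize(f[200:275,210:330],(720,450),interpolation=cv2.INTER_CUBIC)
cv2.imwrite('pics/t3.png',cv2.convertScaleAbs(b,alpha=1.5))
```

```text
(no output)
```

View pics/s3.png

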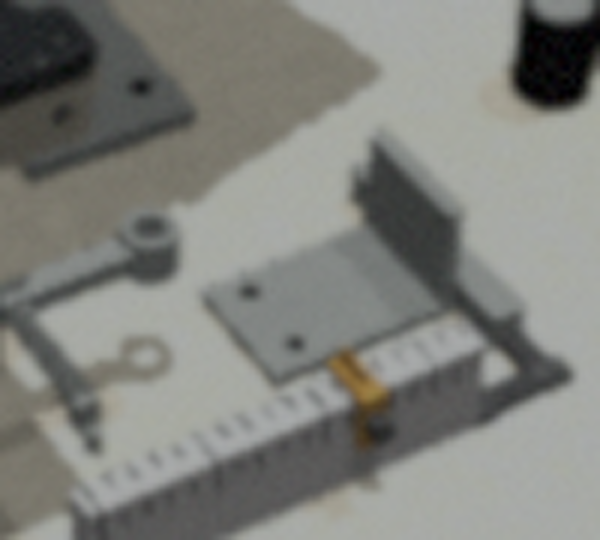

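View pics/t3.png

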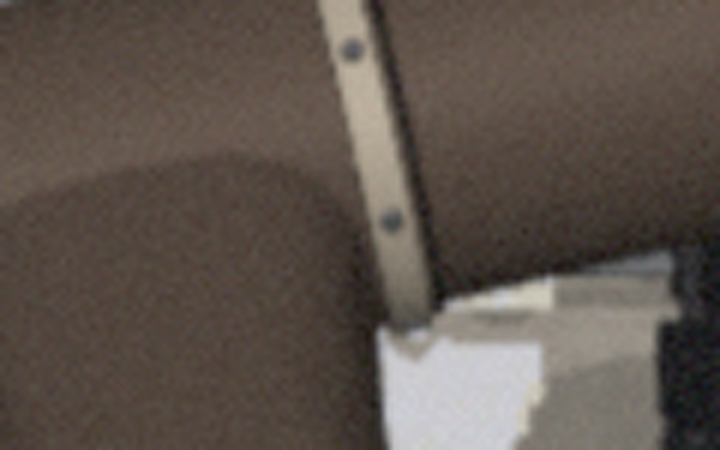

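```bash
cat > f2.py <<'E'
from fit import *
S6=lambda u,v:(240+(u+.5)/6-.5,150+(v+.5)/6-.5)
G=fit([('scene',(306,-55,20),S6(524,302)),('scene',(290,-55,20),S6(503,322)),('scene',(80,-88,50),S6(78,503)),('scene',(95,-68,60),S6(96,447)),('scene',(260,-88,50),S6(487,350))],[.5575,-.1146,1.569])
B=fit([('scene',(-45,30,8),S6(206,297)),('scene',(-45,-30,8),S6(278,378)),('scene',(37,-30,60),S6(453,221)),('scene',(45,-30,60),S6(464,212)),('scene',(45,30,60),S6(382,127)),('scene',(37,30,60),S6(371,137)),('scene',(37,-30,8),S6(441,303))],[.5575,.13,1.569])
for g in(G,[.5575,-.1146,1.569]):
    c,s=np.cos(g[2]),np.sin(g[2]);d=B[:2]-g[:2];print(c*d[0]+s*d[1],-s*d[0]+c*d[1],B[2]-g[2])
E
python3 f2.py
```

```text
[ 0.5517 -0.1122  1.5335]
scene (306, -55, 20) [1. 1.]
scene (290, -55, 20) [-0.8 -0.1]
scene (80, -88, 50) [0.5 1.1]
scene (95, -68, 60) [-0.7 -0.9]
scene (260, -88, 50) [ 0.1 -0.9]
[0.5603 0.1304 1.5808]
scene (-45, 30, 8) [-0.7 -0.5]
scene (-45, -30, 8) [0.2 0.5]
scene (37, -30, 60) [-0.3 -0.6]
scene (45, -30, 60) [ 0.6 -0.2]
scene (45, 30, 60) [0.4 0.3]
scene (37, 30, 60) [-0.4 -0.3]
scene (37, -30, 8) [0.2 0.9]
0.2427536564809649 0.0004757402676079884 0.047288787048135994
0.24504663781751135 -0.0023291709747648554 0.011818260567995731
```

>>> apply_moves([
  {"translation": [0, 0, -0.06], "rotation": [0, 0, 0]},
  {"translation": [0, 0, -0.12], "rotation": [0, 0, 0]},
  {"translation": [0, 0, -0.18], "rotation": [0, 0, 0]},
  {"translation": [0, 0, -0.24], "rotation": [0, 0, 0]},
  {"translation": [0, 0, -0.3], "rotation": [0, 0, 0]},
  {"translation": [0, 0, -0.34], "rotation": [0, 0, 0]},
  {"translation": [0, 0, -0.355], "rotation": [0, 0, 0]},
  {"translation": [0, 0, -0.355], "rotation": [0, 0, 0]},
  {"translation": [0, 0, -0.355], "rotation": [0, 0, 0]},
  {"translation": [0, 0, -0.355], "rotation": [0, 0, 0]},
])

```text
t: 13.73
eef_pos: [0.5577, -0.0691, 0.0787]
ee_rot: [-3.14, 0.0, -1.57]
force: [0.0, 1.2, 0.8]
width: 0.0789
gripper_force: 0.0
```

>>> apply_moves([
  {"translation": [0, 0, 0], "rotation": [0, 0, 0]},
  {"translation": [0, 0, 0], "rotation": [0, 0, 0]},
  {"translation": [0, 0, 0], "rotation": [0, 0, 0]},
  {"translation": [0, 0, 0], "rotation": [0, 0, 0]},
  {"translation": [0, 0, 0], "rotation": [0, 0, 0]},
  {"translation": [0, 0, 0], "rotation": [0, 0, 0]},
  {"translation": [0, 0, 0], "rotation": [0, 0, 0]},
  {"translation": [0, 0, 0], "rotation": [0, 0, 0]},
  {"translation": [0, 0, 0], "rotation": [0, 0, 0]},
  {"translation": [0, 0, 0], "rotation": [0, 0, 0]},
], jaw=1, newtons=25)

```text
t: 14.57
eef_pos: [0.5585, -0.0691, 0.0779]
ee_rot: [-3.139, -0.0, -1.57]
force: [6.3, -1.6, -3.5]
width: 0.0295
gripper_force: 25.0
```

>>> apply_moves([
  {"translation": [0.004, 0.04, 0], "rotation": [0, 0, 0]},
  {"translation": [0.006, 0.08, 0], "rotation": [0, 0, 0]},
  {"translation": [0.006, 0.13, 0], "rotation": [0, 0, 0]},
  {"translation": [0.006, 0.18, 0], "rotation": [0, 0, 0]},
  {"translation": [0.006, 0.23, 0], "rotation": [0, 0, 0]},
  {"translation": [0.006, 0.28, 0], "rotation": [0, 0, 0]},
  {"translation": [0.006, 0.33, 0], "rotation": [0, 0, 0]},
  {"translation": [0.006, 0.37, 0], "rotation": [0, 0, 0]},
  {"translation": [0.006, 0.4, 0], "rotation": [0, 0, 0]},
  {"translation": [0.006, 0.416, 0], "rotation": [0, 0, 0]},
])

```text
t: 15.4
eef_pos: [0.5594, 0.0348, 0.0778]
ee_rot: [-3.141, -0.001, -1.57]
force: [5.0, -7.1, -3.2]
width: 0.0299
gripper_force: 25.0
```

Run:
```python
from h import *
s=get_state();print(s['eef_pos'],s['force'],s['width'])
f=np.mean([grab_frame("scene").astype(float) for _ in range(8)],0).astype('uint8'); cv2.imwrite('pics/s4f.png',f)
t=np.mean([grab_frame("top").astype(float) for _ in range(4)],0).astype('uint8'); cv2.imwrite('pics/t4f.png',t)
a=cv2.resize(f[180:230,260:325],(780,600),interpolation=cv2.INTER_CUBIC)
cv2.imwrite('pics/s4.png',a)
```

```text
[0.55942688 0.03479567 0.07784394] [ 5.04859744 -7.05332739 -3.19865676] 0.02988350343611215
```

View pics/s4.png

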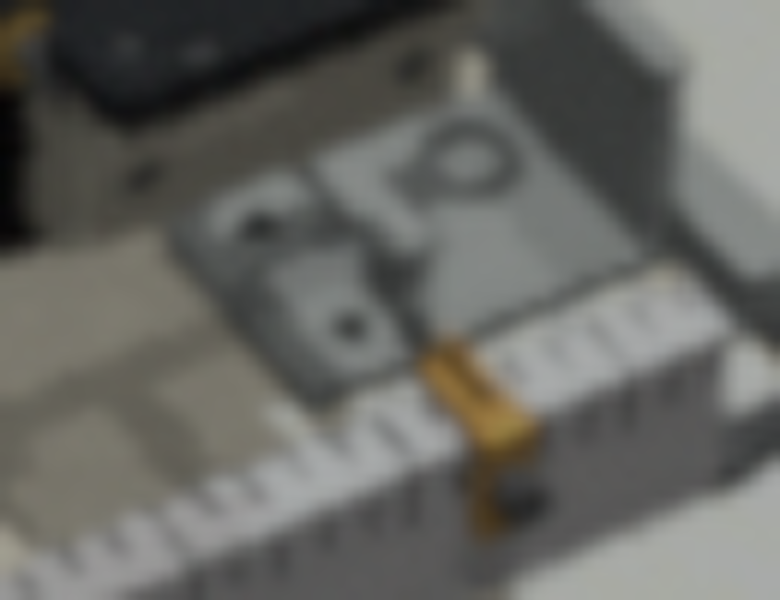

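Run:
```python
from fit import *
g=[.5575,-.1146,1.569]
t=cv2.imread('pics/top0.png').astype(float)
y=np.clip(t[:,:,2]-t[:,:,0]-25,0,None)
for r in range(202,219):
    row=y[r,255:272]; print(r,round(row.sum()), round((row*np.arange(255,272)).sum()/max(row.sum(),1),2), end=' | ')
print()
gr=t.mean(2)
for r in range(212,240,2): print(r,gr[r,300:322].astype(int))
f=lambda n,uv,z:(lambda d:(np.cos(g[2])*d[0]+np.sin(g[2])*d[1],-np.sin(g[2])*d[0]+np.cos(g[2])*d[1]))(p2w(n,uv,z)[0,:2]-g[:2])
print('mm/px',[f('top',(c,213),.061)[0] for c in(263,264)])
# predicted crop pixels in s4
q=lambda P:((w2p('scene',g2w(g,np.array(P)/1e3))-[260,180]+.5)*12-.5).round(0)[0]
for E in(104,106,108,110): print(E,'ptr',q((95+E,-68,60)))
for x in(201,203,205): print(x,'mark',q((x,-69,62)),q((x,-95,62)))
s=cv2.imread('pics/s4f.png').astype(int); yy=s[:,:,2]-s[:,:,0]
print(yy[205:226,290:308])
```

```text
202 0 0.0 | 203 0 0.0 | 204 0 0.0 | 205 60 262.4 | 206 121 262.49 | 207 140 262.46 | 208 141 262.44 | 209 139 262.4 | 210 136 262.4 | 211 130 262.42 | 212 130 262.41 | 213 132 262.34 | 214 121 262.25 | 215 48 262.23 | 216 0 0.0 | 217 0 0.0 | 218 0 0.0 | 
212 [ 98 108 105  79 100 108 109  93  89 104 111 107  82 100  99 107 107 108
 108 109 105  72]
214 [ 88  94  92  76  87  93  94  87  78  90  93  91  74  88  95 102 106 104
 105 104 104  69]
216 [ 43  48  44  41  45  46  55  78  86  86  79  55  42  60  93 104 104 106
 105 102 104  70]
218 [ 51  54  51  51  49  54  58  88  97  96  91  67  66  88 103 103 104 106
 104 105 103  70]
220 [ 73  69  69  70  68  75  68  94  96  97  98  88 104 108 110 110 108 109
 107 108 107  99]
222 [ 96  96  98  95  94  83  76  91  92  95  94 104 106 110 107 107 107 107
 108 111 111 109]
224 [107 108 106 107  97  91  87  93  95  94  95 105 107 109 104 104 100 104
 106 105 106 110]
226 [108 108 108  90  77  75  75  89  95  94  98 106 111 108 106 106 104 104
 103 104 105 107]
228 [109 108 107  88  76  72  76  91  97  92  95 106 108 109 108 108 107 105
 107 107
[... 1234 characters left out ...]
23  6 -1 -2 -1]
 [ 1  0 -1 -2 -1  0  8 27 60 80 84 83 75 53 25  6  0  0]
 [-1 -2 -2 -2 -2 -1  1  8 32 70 83 83 79 69 45 13  1  1]
 [-2 -2 -2 -2 -3 -2 -1  2 14 49 75 77 68 57 38 10  1  1]
 [-2 -2 -2 -2 -3 -2 -1 -1  6 28 53 59 51 41 27  6  1  2]
 [-2 -3 -2 -2 -1  0  0  0  5 20 37 40 32 27 17  4  2  1]
 [-2 -2 -2  0  0  1  0  0  8 23 33 22 10  6  6  1  2  1]
 [-2 -1 -1  0  1  1  0  1  9 24 30 14  1  0  0  1  0  2]
 [ 0  0  0  0  1  1  0  1  8 24 31 12  1  0  1  0  1  1]
 [ 1  0  1  1  1  1  0  2  8 28 36 21  6  0 -1  0  0  1]
 [ 0  1  0  1  0  1  0  1  8 25 38 31 13  3  1  0  1  1]
 [ 2  1  0  1  1  1  1  1  6 18 29 21 10  2  1  1  1  1]
 [ 2  1  2  1  1  2  1  2  2  8 12  7  2  1  1  1  1  1]]
```

>>> apply_moves([
  {"translation": [0, 0.005, 0], "rotation": [0, 0, 0]},
  {"translation": [0, 0.01, 0], "rotation": [0, 0, 0]},
  {"translation": [0, 0.015, 0], "rotation": [0, 0, 0]},
  {"translation": [0, 0.0185, 0], "rotation": [0, 0, 0]},
  {"translation": [0, 0.0185, 0], "rotation": [0, 0, 0]},
  {"translation": [0, 0.0185, 0], "rotation": [0, 0, 0]},
  {"translation": [0, 0.0185, 0], "rotation": [0, 0, 0]},
  {"translation": [0, 0.0185, 0], "rotation": [0, 0, 0]},
  {"translation": [0, 0.0185, 0], "rotation": [0, 0, 0]},
  {"translation": [0, 0.0185, 0], "rotation": [0, 0, 0]},
])

```text
t: 16.83
eef_pos: [0.5595, 0.0388, 0.0779]
ee_rot: [-3.14, -0.001, -1.571]
force: [5.7, -5.4, -2.7]
width: 0.0302
gripper_force: 25.0
```

Run:
```python
from fit import *
s=get_state();print(s['eef_pos'],s['force'],s['width'])
f=np.mean([grab_frame("scene").astype(float) for _ in range(20)],0).astype('uint8'); cv2.imwrite('pics/s5f.png',f)
g=[.5575,-.1146,1.569]
q=lambda P:w2p('scene',g2w(g,np.array(P)/1e3))[0]
f0=cv2.imread('pics/scene0.png')
def crop(f,u,v,k,w,h,pts):
    a=cv2.resize(f[v:v+h//k,u:u+w//k],(w//k*k,h//k*k),interpolation=cv2.INTER_CUBIC)
    for P,c in pts:
        p=((q(P)-[u,v]+.5)*k-.5).round().astype(int); cv2.circle(a,tuple(map(int,p)),2,c,-1)
    return a
t=cv2.imread('pics/t4f.png')
a=crop(f,278,190,16,480,400,[((203.5,-69,62),(0,0,255)),((95+108.5,-68,60),(0,255,0))])
b=crop(f0,240,205,14,308,392,[((95,-68,60),(0,255,0)),((80,-88,50),(255,0,255)),((95,-6,75),(255,0,255))])
o=np.zeros((400,800,3),'uint8');o[:,:480]=a;o[:b.shape[0],484:484+b.shape[1]]=b
cv2.imwrite('pics/s5.png',o)
```

```text
[0.55951025 0.03880343 0.07785778] [ 5.69523412 -5.41435623 -2.6711765 ] 0.030186176856420593
```

View pics/s5.png

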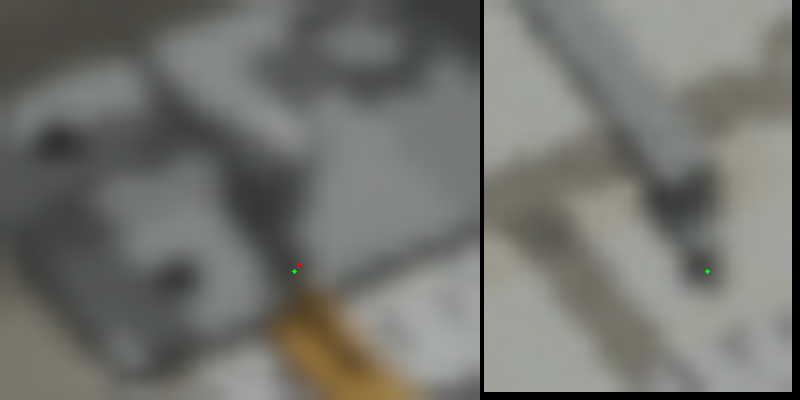

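Run:
```python
from fit import *
g=[.5575,-.1146,1.569]
q=lambda P:w2p('scene',g2w(g,np.array(P)/1e3))[0].round(2)
print('home',q((157,0,90)),'obs',(100+543.5/3.3-.5,165+82/3.3-.5))
for E in(106,107,108,109): print(E,q((157+E,0,90)))
print('obs',(278+362.5/16-.5,190+45.5/16-.5))
# track pointer arm end by template: home patch vs s5/s4
f0,f4,f5=[cv2.imread(f'pics/{n}.png') for n in('scene0','s4f','s5f')]
# ticks in top0 for scale
t=cv2.imread('pics/top0.png').mean(2); print((t[209:214,236:316].mean(0)).astype(int))
```

```text
home [263.96 186.82] obs (264.19696969696975, 189.34848484848484)
106 [301.67 171.81]
107 [302.02 171.68]
108 [302.36 171.54]
109 [302.7 171.4]
obs (300.15625, 192.34375)
[ 88  86  80  99  94 103 108 108  97 104 109 108  94  92 104 109 108  97
 105 107 107  95 104 107  92  80  78  70  76  74  92 107 108  94  90 104
 108 108  96 104 109 107  96 105 109 107  97 104 109 109 101  99 106 108
 107  87 100 107 108  96 104 109 108  94 103 108 107  94 104 108 108 101
  99 106 109 106  84  99  98 105]
```

Run:
```python
from fit import *
from scipy.optimize import minimize
t=cv2.imread('pics/top0.png').mean(2); x=np.r_[270:314]; p=t[209:214].mean(0)[x]; p=p-p.mean()
def r(a):
    A=np.c_[np.cos(2*np.pi*x/a),np.sin(2*np.pi*x/a),np.ones(len(x))]; return np.linalg.lstsq(A,p,rcond=None)[1][0]
xs=np.r_[4.1:4.4:.01]; print(xs[np.argmin([r(a) for a in xs])])
for rr in (209,211,213): print(rr,np.diff(p2w('top',[(270,rr),(312,rr)],.05)[:,1])/42)
# sub-pixel offset between home and current pointer arm tip in scene: search dark tip along predicted path
g=[.5575,-.1146,1.569]
f0,f4,f5=[cv2.imread(f'pics/{n}.png').astype(np.float32) for n in('scene0','s4f','s5f')]
d=(f5-f4).mean(2)
print(d[198:212,288:304].astype(int))
print(f5.mean(2)[196:212,288:304].astype(int))
```

```text
4.219999999999997
209 [-0.00237607]
211 [-0.00237445]
213 [-0.00237284]
[[ -2 -16 -28 -38 -42 -33 -11  12   8  -7  -8  -2   0  -1   0   0]
 [  3   7   5 -15 -36 -43 -35 -14  -5 -15 -11  -2   0   0  -1   0]
 [  3  14  25  11 -24 -40 -38 -29 -26 -22  -9  -1   0   0   0   0]
 [  2  13  32  28  -3 -22 -22 -28 -36 -25  -7  -1   0   0   0   0]
 [  3  14  37  40  12  -4 -14 -29 -38 -24  -5   0  -1   0   0   1]
 [  4  17  41  52  28   0 -17 -33 -36 -19  -4   0   0   0   0   0]
 [  2   9  29  48  44   9 -21 -37 -31 -12  -3   1   0   0   0   0]
 [  1   3  13  30  44  28  -8 -37 -38 -20  -4  -1   0   0   1   0]
 [ -3   1   5  14  33  45  19 -25 -48 -29  -6   0   0   1   0   0]
 [-17  -5   0   5  18  42  36  -4 -37 -25  -6   0   0   0   0   0]
 [-33 -15  -3   2  11  29  36  12 -19 -17  -3   0   0   0   0   0]
 [-38 -28 -10  -1   3   9  13   3 -11  -7  -1   0   0  -1   0   0]
 [-32 -34 -18  -4   1   0   0  -6 -12  -5   0   0   0   0   0   0]
 [-17 -23 -13  -2   0   0   0  -3  -2  -2   0   0   0  -1   0   0]]
[[ 73  83 105 121 128 133 130 119 105 108 120 117 104 102 110 113]
 [ 68  67  77  92 109 
[... 283 characters left out ...]
 102 126 133 134 134 134 132]
 [119 120 116  99  69  56  56  62  78 105 128 133 134 133 133 133]
 [124 128 126 114  84  61  56  65  84 112 129 133 133 133 132 132]
 [129 130 130 124 105  76  61  67  91 119 130 133 132 131 130 127]
 [122 120 125 128 120  98  73  66  83 109 127 129 127 123 119 111]
 [ 90  86 107 127 129 116  88  65  69  98 121 121 113 101  97 107]
 [ 63  64  96 125 131 122  98  72  69  93 110 102  97 103 120 139]
 [ 73  83 107 126 129 122 102  80  66  76  92 102 121 137 151 160]
 [ 84  96 115 125 122 114  92  75  65  67  87 119 145 151 151 163]
 [ 82  87 102 110 101  92  83  78  79  74  80 110 139 145 142 156]
 [ 75  73  83  95 101 112 107  94  97  94  82  89 116 135 144 150]]
```

>>> apply_moves([
  {"translation": [0, 0.003, 0], "rotation": [0, 0, 0]},
  {"translation": [0, 0.003, 0], "rotation": [0, 0, 0]},
  {"translation": [0, 0.003, 0], "rotation": [0, 0, 0]},
  {"translation": [0, 0.003, 0], "rotation": [0, 0, 0]},
  {"translation": [0, 0.003, 0], "rotation": [0, 0, 0]},
  {"translation": [0, 0.003, 0], "rotation": [0, 0, 0]},
  {"translation": [0, 0.003, 0], "rotation": [0, 0, 0]},
  {"translation": [0, 0.003, 0], "rotation": [0, 0, 0]},
  {"translation": [0, 0.003, 0], "rotation": [0, 0, 0]},
  {"translation": [0, 0.003, 0], "rotation": [0, 0, 0]},
])

```text
t: 18.67
eef_pos: [0.5595, 0.0395, 0.0778]
ee_rot: [-3.14, -0.001, -1.571]
force: [5.7, -6.1, -3.1]
width: 0.0297
gripper_force: 25.0
```

Extension is now 108.6 mm, against a measured mark of about 108.6 mm. The button is squeezed, with a gripped width of 29.7 mm.

```bash
python3 -c "
from station import *
print(job_done())"
```

```text
the job is handed in; nothing more can be done
None
```

I handed the job in at about 19 s, with the button still squeezed and the arm held at 108.6 mm by gripper travel (I measured the rider's mark at about 108.6 mm, give or take 0.5 mm). Before that I set the bracket against the stop bar and let go of it; a camera check put it within about 3 mm of the middle and nearly square to the bar. I got no verdict back.

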